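# Free the weighing beaker from the spice carrier

### The job

I want to weigh out spices, but the beaker is hemmed in by the three jars round it in the round spice carrier. First lift all three jars out and stand them on the steel tray, leaving the beaker where it is; then stand the beaker upright in the middle of the scale's round steel plate; then put each jar back, upright, in the very cup of the carrier it came from. Don't disturb the squat jar, the small tin and the mustard jar standing about.

Things in the scene. Friction and masses are not known exactly. Their poses are not given: they have to be found in the camera images.
- carrier: Round wooden disc, 192 mm across, 10 mm thick, fixed, turned any way; origin: centre of its underside, z up. On it four round steel cups, one central, three with centres 62 mm out, 120 degrees apart, the first along x. Each is 57 mm wide inside, 16 mm deep, flared at the mouth; floor 10 mm and rim 26 mm above the worktop. At the start: beaker in the central cup, a jar in each outer one.
- tray: Empty stainless steel tray, 80 mm (its x) by 240 mm (its y), rim 16 mm high, floor 3 mm above the worktop, fixed; room for three jars in a row along y. Origin: centre of the underside, z up.
- scale_plate (a point): Centre of the top of the round steel weighing plate (92 mm across, 30 mm above the worktop) of a white kitchen scale, 150 mm by 100 mm, fixed. z up; x points from the scale's display towards its plate, away from the robot.
- tall_jar: Tallest, slim spice jar with a black cap: 41 mm across, 134 mm tall, about 0.1 kg. The cap does not come off. Origin: centre of its underside, z up.
- middle_jar: Spice jar of middle height with a dark navy cap: 45 mm across, 120 mm tall, about 0.1 kg. The cap does not come off. Origin: centre of its underside, z up.
- short_jar: Shortest of the three spice jars in the carrier, with a red cap: 41 mm across, 105 mm tall, about 0.1 kg. The cap does not come off. Origin: centre of its underside, z up.
- beaker: Small open white porcelain beaker, 49 mm across at the rim, 44 mm at the foot, 62 mm tall, about 0.11 kg, in the carrier's centre cup. Much lower than the jars round it, so a hand has no room to take it before they are gone. Origin: centre of its underside, z up.
- squat_jar: Squat spice jar with a red lid, 54 mm across, 58 mm tall, behind the carrier and the scale; a bystander. A wall shelf hangs 0.45 m above the back of the worktop, from just behind it. Origin: centre of its underside.
- small_tin: Small closed food tin, 57 mm across, 72 mm tall, on the worktop to the left of the tray; a bystander. Origin: centre of its underside.
- mustard: Mustard jar with a red lid, 66 mm across, 100 mm tall, on the worktop to the right of the tray; a bystander. Origin: centre of its underside.

How it is judged (in metres and radians):
On the way, in this order (a step that is already met when the one before it is completed fails the run):
1. all three jars stand upright on the steel tray while the beaker still stands in the carrier's centre cup (x of tall_jar in the frame of tray between -0.042 and 0.042 m and y of tall_jar in the frame of tray between -0.121 and 0.121 m and z of each of tall_jar, middle_jar, short_jar in the frame of tray below 0.01 m and angle between each of tall_jar, middle_jar, short_jar's own z axis and vertical below 0.12 rad and linear speed of each of tall_jar, middle_jar, short_jar below 0.02 m/s and x of middle_jar in the frame of tray between -0.042 and 0.042 m and y of middle_jar in the frame of tray between -0.121 and 0.121 m and x of short_jar in the frame of tray between -0.042 and 0.042 m and y of short_jar in the frame of tray between -0.121 and 0.121 m and distance of beaker from where it was at the start of the episode below 0.02 m), for 0.2 s.
2. the beaker stands upright in the middle of the scale's plate (horizontal distance between beaker and scale_plate below 0.022 m and z of beaker in the frame of scale_plate between -0.005 and 0.005 m and angle between beaker's own z axis and vertical below 0.12 rad and linear speed of beaker below 0.02 m/s), for 0.2 s.
At the end, for the whole second after the job is handed in: The beaker stands upright and at rest on the scale's plate, its axis within 22 mm of the plate's centre; each of the three jars stands upright and at rest in the carrier cup it started in, within 15 mm of where it stood at the start (all of step 2 and distance of each of tall_jar, middle_jar, short_jar from where it was at the start of the episode below 0.015 m and angle between each of tall_jar, middle_jar, short_jar's own z axis and vertical below 0.12 rad and linear speed of each of tall_jar, middle_jar, short_jar below 0.02 m/s); the robot touches nothing.
It fails at once if the squat jar is shifted by more than 25 mm or tipped over (distance of squat_jar from where it was at the start of the episode above 0.025 m or angle between squat_jar's own z axis and vertical above 0.5 rad).
It fails at once if the small tin is shifted by more than 25 mm or tipped over (distance of small_tin from where it was at the start of the episode above 0.025 m or angle between small_tin's own z axis and vertical above 0.5 rad).
It fails at once if the mustard jar is shifted by more than 25 mm or tipped over (distance of mustard from where it was at the start of the episode above 0.025 m or angle between mustard's own z axis and vertical above 0.5 rad).
It also fails if it takes over 125 s, if anything falls off the work surface, if the arm or the gripper's body presses on something with over 40 N, if the wrist force passes 120 N, or if a joint passes its speed limit or range.

### The arm

A 6-joint arm with a two-finger parallel gripper is mounted at the origin on a cart in front of the work surface, level with it; the furniture and walls round the work are solid. World frame = base frame: x ahead of the robot, y to its left, z up, the work surface at z = 0. Lengths are in mm, angles in rad, forces in N, time in s.
With the tool pointing down it reaches from about 300 to 850 mm from the base axis. Payload 5.4 kg.
Tool frame: the origin (TCP) lies midway between the tips of the shut fingers; the grasp point (between the pads) lies 19 mm behind it; z points along the fingers, y is the line along which they close (so a half turn about z gives the same grasp; the last joint's range is limited). The gripper opens to 85 mm and grips with 20 to 120 N. Pads are 22 mm wide; open, the fingers measure 114 mm over their backs; the gripper's body (76 mm by 85 mm) begins 54 mm behind the grasp point. The pads swing forward as they close: fully open they stand 13 mm farther back than shut.
Start: joints at [-1.556, 0.158, 1.597, -0, 1.386, -0.21], TCP at [128.151, -560.521, 231.299] pointing down, gripper open.
Joint ranges: [-2.91, 2.91], [-0.94, 2.29], [0.18, 2.7], [-1.29, 4.43], [0.17, 2.64], [-3, 3]. Speed limits (rad/s): [2.57, 2.57, 3.14, 3.14, 3.14, 3.14].

### API

Orientations are given as a rotation vector (axis times angle).
In Python, from cell import env gives the robot as it stands. The module is installed in compiled form; this text tells all that it offers.
- The arm moves only by the tool step_arm, never from a script. Its argument "series" is a list of rows, each a list of 7 numbers: the turn, a rotation vector about the tool's x, y, z in degrees, then the shift along the tool's x, y, z in m, then the opening, from 0 (shut) to 1 (fully open). A call has 1 to 12 rows; each row shifts and turns the commanded pose from where the row before left it, along the tool's axes as they then stand; what a row does not reach is not made up. A row lasts 1/10 s, in which the tool goes at most 50 mm and 8.59 degrees, less where a joint would pass 70% of its speed; a pose out of reach is approached as far as the arm can. A call with a gripper value outside its range is refused whole. The fingers move at their own pace and stop on an object; "grip_force" is the grip in N (left out, the last holds). Time passes only in rows, so rows that do not move let the fingers close. It gives the time, the measured TCP pose, the force, the opening and the grip force at its end, in the units of the state.
- env.read_state(): the state, without advancing time (a new reading comes with each control period).
- env.get_image(name): name is "side" or "top" or "wrist"; returns a dict with "pixels" (480x640x3 uint8, blue, green, red), "mtx" (3x3 intrinsics, pixels), "R" (3x3) and "t" (3): a world point X has camera coordinates R X + t. Camera axes: x right, y down, z forward; pixel columns grow to the right and rows downward; lengths in mm; the calibration is good to about 2 mm. The wrist camera is an equidistant fisheye: a pixel r from the principal point sees the ray r / f radians off the axis. A picture is of the moment at which its call begins. There is no depth.
- env.finish_job(): hands the job in; it is judged then, once.
The state is a dict: "time_s": time; "joint_positions": joint angles; "joint_vel": joint speeds; "tau": joint torques, N m; "eef_pos": TCP position; "orientation": TCP orientation; "contact_force": force on the tool from outside, world axes, zero at the start; "ft_torque": the same for the moment, N m; "grip_width": opening from 0.0 (shut) to 1.0 (fully open); "grip_force": force on a finger pad.
Only numpy, scipy, OpenCV 4.12 (cv2) and the standard library are available. Lean on these libraries where they do the work, as an engineer would, in place of code of your own. Each camera call takes 0.05 s, during which the arm holds its last target. There are 200 camera calls.

## Working session

There is one attempt and no reset: what is moved stays moved. The work goes in short steps, Python scripts to look and compute and a tool call to move; the robot and the scene stay as the last step left them, time stands still between calls to the robot, and variables do not carry over. Pictures are saved under pics/ and viewed, at most 14 in all, crops included, and the job is handed in when it is done.

Besides the shell and the picture viewer there is one more tool, called after ">>>" as a command line: name --pt "numbers of a row" for each row, then --argument value for the rest. step_arm: Moves the arm, as the interface text tells. Its arguments: {"type":"object","properties":{"series":{"type":"array"},"grip_force":{"type":"number"}},"required":["series"]}

```bash
mkdir -p pics; python3 - <<'E'
from cell import env
import cv2,numpy as np
s=env.read_state();print(s)
for n in("side","top"):
    d=env.get_image(n);cv2.imwrite(f"pics/{n}0.png",d["pixels"]);np.savez(f"{n}0.npz",**d)
    print(n,d["mtx"].tolist(),(-d["R"].T@d["t"]).tolist(),d["R"].round(3).tolist())
E
```

```text
{'time_s': 0.0, 'joint_positions': array([-1.55604836e+00,  1.59072960e-01,  1.59823889e+00,  2.14466990e-05,
        1.38621636e+00, -2.10095852e-01]), 'joint_vel': array([ 0.00049209,  0.0011351 , -0.00161271,  0.00088982, -0.00088647,
        0.00028365]), 'tau': array([-5.55006900e-04, -3.96000910e+01, -3.31431985e+01, -4.15722507e-04,
        8.27027980e-03, -6.92614606e-06]), 'eef_pos': array([ 128.17759356, -559.90856561,  230.30014588]), 'orientation': array([-3.11984931e+00, -3.52218308e-01, -3.29242122e-04]), 'contact_force': array([-1.23834357,  0.14847179,  0.86469619]), 'ft_torque': array([ 0.07867474,  0.0337604 , -0.02054242]), 'grip_force': 0.0, 'grip_width': 0.9998005979041983}
side [[594.3092092982744, 0.0, 314.1915107688593], [0.0, 594.3092092982744, 248.8086780648542], [0.0, 0.0, 1.0]] [305.68159724399715, 600.9122029492074, 764.4429405262866] [[-0.986, -0.168, -0.019], [-0.098, 0.661, -0.744], [0.138, -0.732, -0.668]]
top [[585.337480199921, 0.0, 313.40716591253135], [0.0, 585.337480199921, 228.75689237141611], [0.0, 0.0, 1.0]] [337.46544723805124, -195.2606997638688, 1058.8317796176743] [[-0.027, -0.999, 0.018], [-0.994, 0.025, -0.11], [0.11, -0.021, -0.994]]
```

View pics/side0.png

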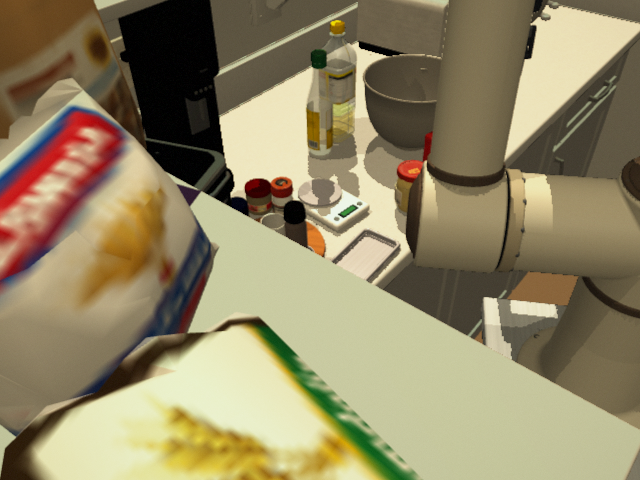

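View pics/top0.png

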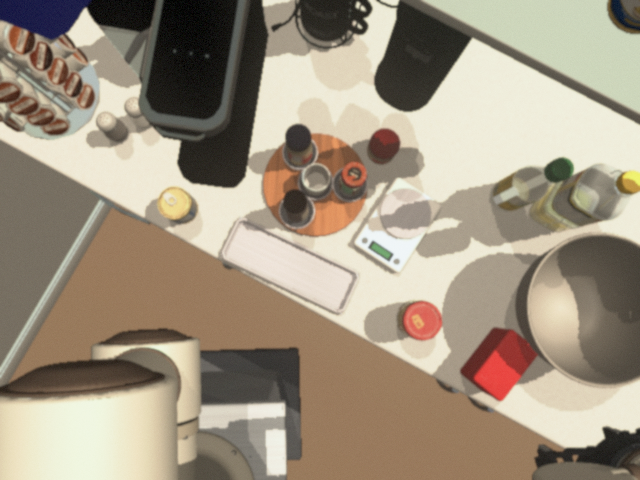

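```bash
cat > h.py <<'E'
import numpy as np,cv2
def ray(d,u,v,z):
    c=-d["R"].T@d["t"]; r=d["R"].T@np.linalg.inv(d["mtx"])@np.array([u,v,1.]); return (c+r*(z-c[2])/r[2])[:2]
def proj(d,X):
    p=d["mtx"]@(d["R"]@np.asarray(X,float)+d["t"]); return p[:2]/p[2]
def blobs(d,mask,z,box,amin=40):
    m=np.zeros_like(mask);x0,y0,x1,y1=box;m[y0:y1,x0:x1]=mask[y0:y1,x0:x1]
    out=[]
    for c in cv2.findContours(m,cv2.RETR_EXTERNAL,cv2.CHAIN_APPROX_NONE)[0]:
        if cv2.contourArea(c)>amin:
            h=cv2.convexHull(c);(u,v),wh,a=cv2.fitEllipse(h) if len(h)>4 else cv2.minAreaRect(h)
            out.append((round(u,1),round(v,1),np.round(wh,1).tolist(),ray(d,u,v,z).round(1).tolist()))
    return out
E
python3 - <<'E'
from h import *
d=dict(np.load("top0.npz"));im=d["pixels"]
hsv=cv2.cvtColor(im,cv2.COLOR_BGR2HSV)
cv2.imwrite("pics/c1.png",cv2.resize(im[110:330,150:460],None,fx=2.5,fy=2.5,interpolation=cv2.INTER_CUBIC))
dark=(hsv[...,2]<75).astype(np.uint8)*255
print("dark",blobs(d,dark,125,(270,110,330,240)))
for p in((299,132),(294,200)): print(p,im[p[1]-3:p[1]+4,p[0]-3:p[0]+4].mean((0,1)))
H=hsv
orange=((H[...,0]>5)&(H[...,0]<16)&(H[...,1]>120)&(H[...,2]>90)).astype(np.uint8)*255
print("carrier",blobs(d,orange,10,(255,120,375,245),300))
red=(((H[...,0]<5)|(H[...,0]>172))&(H[...,1]>120)).astype(np.uint8)*255
print("red cap",blobs(d,red,105,(325,150,370,200)),"squat",blobs(d,red,58,(365,120,405,165)),"must",blobs(d,red,100,(395,295,445,345)))
E
```

```text
dark [(294.4, 204.9, [23.3, 35.0], [480.1, -185.0]), (297.5, 138.9, [24.6, 27.2], [588.8, -192.6])]
(299, 132) [52.32653061 53.55102041 58.2244898 ]
(294, 200) [37.85714286 44.89795918 52.91836735]
carrier [(330.1, 212.9, [35.9, 73.3], [481.5, -247.9]), (281.1, 182.6, [34.0, 67.8], [539.1, -160.6]), (338.2, 159.6, [31.8, 70.3], [579.4, -265.7])]
red cap [] squat [(385.6, 137.7, [15.5, 23.8], [605.6, -346.9])] must [(421.7, 320.3, [36.9, 38.0], [289.4, -387.1])]
```

View pics/c1.png

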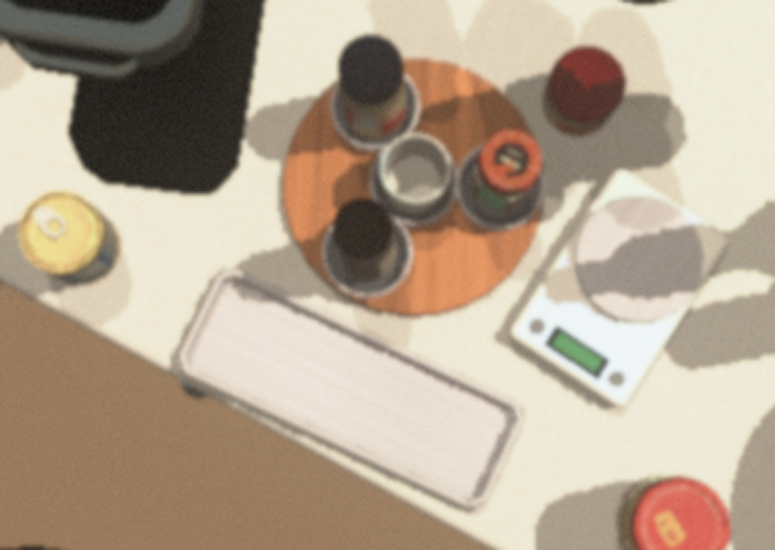

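```bash
python3 - <<'E'
from h import *
d=dict(np.load("top0.npz"))
P=lambda u,v,z:ray(d,u/2.5+150,v/2.5+110,z)
for n,u,v,z in [("carrier",413,186.5,10),("cupM",376,108,26),("cupC",412,180,26),("cupT",368,254,26),("cupS",500,186,26),
 ("capM",370,68,120),("capT",362,226,134),("capS",510,160,105),("beaker",414,170,62),("plate",640,258,30),("tray",350,389,16),("tl",228,272,16),("bl",180,362,16),("tr",520,408,16),("br",470,508,16),("disp",577,353,20),("tin",63,234,72),("squat",587,82,58),("must",682,525,100),("wallblk",200,190,0)]:
    print(n,P(u,v,z).round(1))
E
```

```text
carrier [ 534.  -222.4]
cupM [ 589.  -196.9]
cupC [ 535.7 -221.4]
cupT [ 483.  -188.6]
cupS [ 529.9 -284.4]
capM [ 593.  -193.5]
capT [ 485.9 -185.9]
capS [ 532.5 -284.8]
beaker [ 535.8 -222.1]
plate [ 474.9 -382. ]
tray [ 387.8 -173.5]
tl [473.8 -87.9]
bl [410.1 -53. ]
tr [ 371.1 -294.1]
br [ 301.6 -256.3]
disp [ 409.  -335.8]
tin [495.2  17.7]
squat [ 596.5 -345.2]
must [ 289.8 -389. ]
wallblk [536.9 -66.6]
```

```bash
cat > go.py <<'E'
import sys,numpy as np
from scipy.spatial.transform import Rotation as R
from cell import env
s=env.read_state();A=R.from_rotvec(s["orientation"]);psi=62.7
c,n=np.cos(np.radians(psi)),np.sin(np.radians(psi))
B=R.from_matrix(np.array([[c,n,0],[n,-c,0],[0,0,-1]]))
print("t",round(s["time_s"],2),"pos",s["eef_pos"].round(1),"w",round(s["grip_width"],3),"gf",round(s["grip_force"],1),"turn",(A.inv()*B).as_rotvec(degrees=True).round(2),"F",s["contact_force"].round(1),"q",s["joint_positions"].round(2))
p=s["eef_pos"]
for a in sys.argv[1:]:
    t=np.array([float(v) for v in a.split(",")]); print(a,"shift m",(B.inv().apply(t-p)/1000).round(4)); p=t
E
python3 go.py 484.5,-187,230 484.5,-187,88
```

```text
t 0.1 pos [ 128.1 -560.   230.4] w 1.001 gf 0.0 turn [ -0.08  -0.06 -49.82] F [-0.1 -0.1 -0.4] q [-1.56  0.16  1.6  -0.    1.39 -0.21]
484.5,-187,230 shift m [4.949e-01 1.456e-01 4.000e-04]
484.5,-187,88 shift m [0.    0.    0.142]
```

>>> step_arm --pt "0 0 -8.3 0 0 0 1" --pt "0 0 -8.3 0 0 0 1" --pt "0 0 -8.3 0 0 0 1" --pt "0 0 -8.3 0 0 0 1" --pt "0 0 -8.3 0 0 0 1" --pt "0 0 -8.3 0 0 0 1" --pt "0 0 0 0 0 0 1" --grip_force 40

```text
time_s: 0.8
eef_pos: [128.2, -560.2, 230.8]
orientation: [-2.682, -1.634, -0.001]
contact_force: [-0.4, -0.3, 0.0]
grip_width: 1.005
grip_force: 0.0
```

```bash
python3 go.py 484.5,-187,230 484.5,-187,88
```

```text
t 0.8 pos [ 128.2 -560.2  230.8] w 1.005 gf 0.0 turn [-0.03 -0.05  0.  ] F [-0.4 -0.3  0. ] q [-1.56  0.16  1.6  -0.    1.39 -1.08]
484.5,-187,230 shift m [0.4951 0.1455 0.0008]
484.5,-187,88 shift m [0.    0.    0.142]
```

>>> step_arm --pt "0 0 0 0.0413 0.0121 0 1" --pt "0 0 0 0.0413 0.0121 0 1" --pt "0 0 0 0.0413 0.0121 0 1" --pt "0 0 0 0.0413 0.0121 0 1" --pt "0 0 0 0.0413 0.0121 0 1" --pt "0 0 0 0.0413 0.0121 0 1" --pt "0 0 0 0.0413 0.0121 0 1" --pt "0 0 0 0.0413 0.0121 0 1" --pt "0 0 0 0.0413 0.0121 0 1" --pt "0 0 0 0.0413 0.0121 0 1" --pt "0 0 0 0.0413 0.0121 0 1" --pt "0 0 0 0.0413 0.0121 0 1"

```text
time_s: 2.0
eef_pos: [485.5, -185.2, 231.2]
orientation: [2.686, 1.629, -0.0]
contact_force: [1.1, -0.6, 0.3]
grip_width: 1.002
grip_force: 0.0
```

```bash
python3 go.py 484.5,-187,230 484.5,-187,88; python3 - <<'E'
from cell import env
import cv2,numpy as np
for n in("wrist","top"):
    d=env.get_image(n);cv2.imwrite(f"pics/{n}1.png",d["pixels"]);np.savez(f"{n}1.npz",**d)
E
python3 go.py 484.5,-187,230
```

```text
t 2.0 pos [ 485.5 -185.2  231.2] w 1.002 gf 0.0 turn [-0.    0.   -0.25] F [ 1.1 -0.6  0.3] q [-0.6   0.01  1.75 -0.    1.38 -0.12]
484.5,-187,230 shift m [-0.002  -0.0001  0.0012]
484.5,-187,88 shift m [0.    0.    0.142]
t 2.1 pos [ 486.8 -183.   231. ] w 1.001 gf 0.0 turn [-0.01 -0.1   0.08] F [-0.4 -0.9  0.7] q [-0.59  0.02  1.75  0.    1.38 -0.12]
484.5,-187,230 shift m [-0.0046 -0.0003  0.001 ]
```

View pics/wrist1.png

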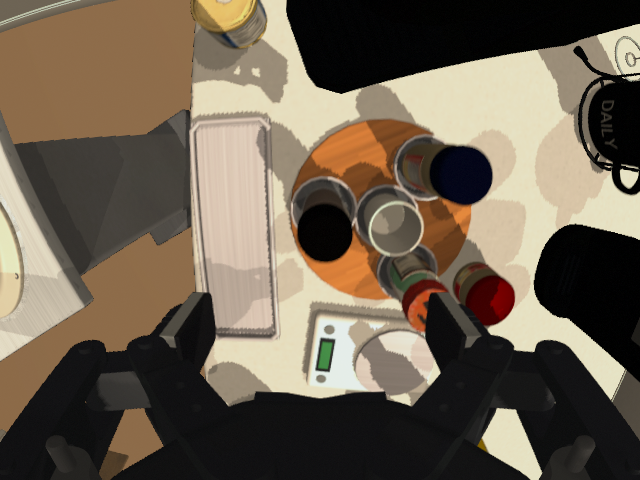

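```bash
cat >> h.py <<'E'
def fray(d,u,v,z):
    K=d["mtx"];x=(u-K[0,2])/K[0,0];y=(v-K[1,2])/K[1,1];r=np.hypot(x,y)
    c=-d["R"].T@d["t"];w=d["R"].T@np.array([x/r*np.sin(r),y/r*np.sin(r),np.cos(r)]);return (c+w*(z-c[2])/w[2])[:2]
E
python3 - <<'E'
from h import *
d=dict(np.load("wrist1.npz"))
for n,u,v,z in [("T",325,233,144),("M",460,175,130),("S",430,305,115),("beaker",396,228,72),("carr",381,209,10),("cupT",323,209,26),("cupM",427,168,26),("cupS",408,268,26),("plate",395,361,30),("tl",192,117,16),("bl",270,115,16),("tr",278,335,16),("squat",486,300,58)]:
    print(n,fray(d,u,v,z).round(1))
E
```

```text
T [ 492.3 -180.5]
M [ 592.2 -190. ]
S [ 536.1 -278.5]
beaker [ 539.8 -221.8]
carr [ 538.8 -216.7]
cupT [ 488.3 -187.1]
cupM [ 595.7 -196.8]
cupS [ 537.2 -280.5]
plate [ 481.5 -375.9]
tl [416.5 -45.9]
bl [485.1 -83.9]
tr [ 378.2 -291.4]
squat [ 594.8 -337.8]
```

>>> step_arm --pt "0 0 0 -0.0015 0 0.03 1" --pt "0 0 0 0 0 0.04 1" --pt "0 0 0 0 0 0.04 1" --pt "0 0 0 0 0 0.032 1" --pt "0 0 0 0 0 0 1" --pt "0 0 0 0 0 0 0" --pt "0 0 0 0 0 0 0" --pt "0 0 0 0 0 0 0" --pt "0 0 0 0 0 0 0" --pt "0 0 0 0 0 0 0" --pt "0 0 0 0 0 0 0"

```text
time_s: 3.2
eef_pos: [485.5, -189.3, 91.8]
orientation: [2.68, 1.632, 0.003]
contact_force: [-0.1, 0.2, 6.6]
grip_width: 0.446
grip_force: 40.4
```

```bash
python3 go.py 486,-185,150 426,-107,150 426,-107,83
```

```text
t 3.2 pos [ 485.5 -189.3   91.8] w 0.446 gf 40.4 turn [ 0.26  0.04 -0.03] F [-0.1  0.2  6.6] q [-0.6   0.17  1.87 -0.    1.09 -0.13]
486,-185,150 shift m [ 0.004  -0.0015 -0.0582]
426,-107,150 shift m [ 0.0418 -0.0891  0.    ]
426,-107,83 shift m [0.    0.    0.067]
```

>>> step_arm --pt "0 0 0 0 0 -0.01 0" --pt "0 0 0 0 0 -0.02 0" --pt "0 0 0 0 0 -0.02 0" --pt "0 0 0 0 0 -0.01 0" --pt "0 0 0 0 0 0 0" --pt "0 0 0 0 0 0 0"

```text
time_s: 3.8
eef_pos: [483.6, -188.0, 148.9]
orientation: [-2.683, -1.634, 0.0]
contact_force: [-0.6, -0.4, -1.4]
grip_width: 0.456
grip_force: 40.6
```

```bash
python3 go.py  426,-107,151 426,-107,85
```

```text
t 3.8 pos [ 483.6 -188.   148.9] w 0.456 gf 40.6 turn [-0.03 -0.01 -0.02] F [-0.6 -0.4 -1.4] q [-0.6   0.09  1.84  0.    1.21 -0.13]
426,-107,151 shift m [ 0.0455 -0.0883 -0.0021]
426,-107,85 shift m [0.    0.    0.066]
```

>>> step_arm --pt "0 0 0 0.0115 -0.022 0 0" --pt "0 0 0 0.0115 -0.022 0 0" --pt "0 0 0 0.0115 -0.022 0 0" --pt "0 0 0 0.011 -0.0223 0 0" --pt "0 0 0 0 0 0 0" --pt "0 0 0 0 0 0.02 0" --pt "0 0 0 0 0 0.02 0" --pt "0 0 0 0 0 0.012 0" --pt "0 0 0 0 0 0.006 0" --pt "0 0 0 0 0 0.003 0" --pt "0 0 0 0 0 0 0" --pt "0 0 0 0 0 0 0"

```text
time_s: 5.0
eef_pos: [426.9, -107.6, 89.0]
orientation: [2.682, 1.633, 0.001]
contact_force: [1.0, 0.2, -0.8]
grip_width: 0.454
grip_force: 40.7
```

```bash
python3 go.py  426,-107,85; python3 - <<'E'
from cell import env
import cv2
cv2.imwrite("pics/w2.png",env.get_image("wrist")["pixels"])
E
```

```text
t 5.0 pos [ 426.9 -107.6   89. ] w 0.454 gf 40.7 turn [ 0.08  0.   -0.02] F [ 1.   0.2 -0.8] q [-0.52 -0.03  2.09 -0.    1.07 -0.05]
426,-107,85 shift m [ 0.0001 -0.0011  0.004 ]
```

View pics/w2.png

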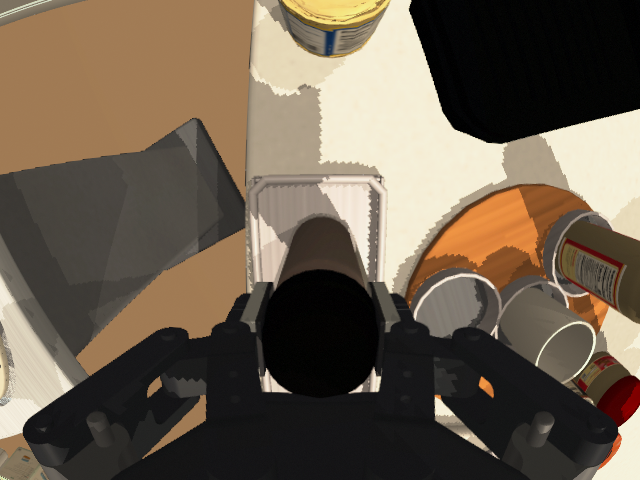

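>>> step_arm --pt "0 0 0 0 0 0.002 0" --pt "0 0 0 0 0 0.002 0" --pt "0 0 0 0 0 0.002 0" --pt "0 0 0 0 0 0 0"

```text
time_s: 5.45
eef_pos: [427.1, -107.6, 84.1]
orientation: [2.683, 1.634, 0.001]
contact_force: [-3.7, 2.6, 14.0]
grip_width: 0.451
grip_force: 41.8
```

>>> step_arm --pt "0 0 0 0 0 -0.0015 0" --pt "0 0 0 0 0 0 0.6" --pt "0 0 0 0 0 0 0.8" --pt "0 0 0 0 0 0 1" --pt "0 0 0 0 0 0 1" --pt "0 0 0 0 0 -0.02 1" --pt "0 0 0 0 0 -0.04 1" --pt "0 0 0 0 0 -0.04 1" --pt "0 0 0 0 0 0 1" --pt "0 0 0 0 0 0 1"

```text
time_s: 6.45
eef_pos: [427.0, -107.6, 184.6]
orientation: [2.681, 1.633, 0.002]
contact_force: [-0.0, 0.4, -0.8]
grip_width: 1.0
grip_force: 0.0
```

```bash
python3 go.py  591.5,-194,180 591.5,-194,76
```

```text
t 6.45 pos [ 427.  -107.6  184.6] w 1.0 gf 0.0 turn [ 0.13  0.   -0.02] F [-0.   0.4 -0.8] q [-0.52 -0.16  2.01  0.    1.29 -0.05]
591.5,-194,180 shift m [-0.0013  0.1859  0.0046]
591.5,-194,76 shift m [0.    0.    0.104]
```

>>> step_arm --pt "0 0 0 -0.0013 0.037 0.0046 1" --pt "0 0 0 0 0.037 0 1" --pt "0 0 0 0 0.037 0 1" --pt "0 0 0 0 0.037 0 1" --pt "0 0 0 0 0.038 0 1" --pt "0 0 0 0 0 0 1" --pt "0 0 0 0 0 0 1" --pt "0 0 0 0 0 0 1"

```text
time_s: 7.25
eef_pos: [589.8, -193.0, 177.9]
orientation: [-2.681, -1.633, 0.002]
contact_force: [-0.3, -0.2, -1.2]
grip_width: 0.996
grip_force: 0.0
```

```bash
python3 go.py  591.5,-194,76; python3 - <<'E'
from cell import env
import cv2,numpy as np
d=env.get_image("wrist");cv2.imwrite("pics/w3.png",d["pixels"]);np.savez("w3.npz",**d)
E
```

```text
t 7.25 pos [ 589.8 -193.   177.9] w 0.996 gf 0.0 turn [-0.15 -0.01 -0.01] F [-0.3 -0.2 -1.2] q [-0.51  0.32  1.51  0.    1.31 -0.03]
591.5,-194,76 shift m [-0.0002  0.002   0.1019]
```

View pics/w3.png

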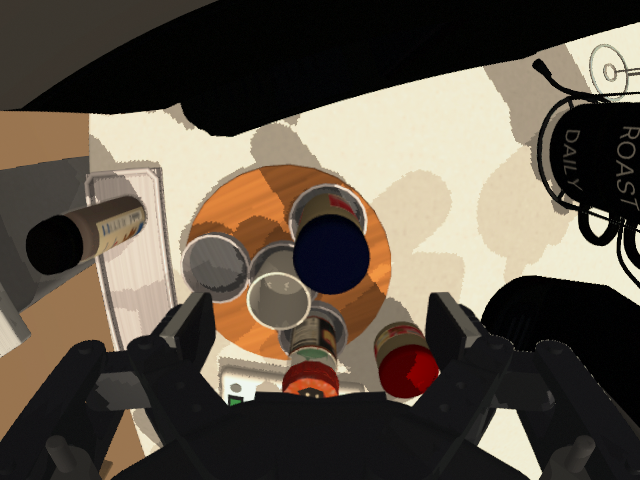

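```bash
python3 - <<'E'
from h import *
d=dict(np.load("w3.npz"))
print((-d["R"].T@d["t"]).round(1))
for n,u,v,z in [("M",332,254,130),("beaker",279,300,72),("carr",290,260,10),("cupT",216,267,26),("cupM",329,219,26),("cupS",312,333,26),("tl",88,174,16),("bl",158,167,16),("squat",409,371,58),("T",54,243,137)]:
    print(n,fray(d,u,v,z).round(1))
E
```

```text
[ 622.2 -132.9  320.3]
M [ 598.8 -190.8]
beaker [ 540.8 -222.6]
carr [ 548.5 -215.4]
cupT [ 491.3 -187.6]
cupM [ 597.3 -194.7]
cupS [ 536.  -281.8]
tl [416.2 -52.5]
bl [485.9 -86.4]
squat [ 601.5 -340.6]
T [ 448.1 -104.9]
```

>>> step_arm --pt "0 0 0 0.002 0.004 0.03 1" --pt "0 0 0 0 0 0.03 1" --pt "0 0 0 0 0 0.03 1" --pt "0 0 0 0 0 0.012 1" --pt "0 0 0 0 0 0 1" --pt "0 0 0 0 0 0 0" --pt "0 0 0 0 0 0 0" --pt "0 0 0 0 0 0 0" --pt "0 0 0 0 0 0 0" --pt "0 0 0 0 0 0 0" --pt "0 0 0 0 0 0 0"

```text
time_s: 8.4
eef_pos: [596.7, -194.5, 79.4]
orientation: [2.681, 1.633, 0.002]
contact_force: [-0.8, 1.0, 6.3]
grip_width: 0.501
grip_force: 40.7
```

>>> step_arm --pt "0 0 0 0 0 -0.01 0" --pt "0 0 0 0 0 -0.02 0" --pt "0 0 0 0 0 -0.03 0" --pt "0 0 0 0 0 -0.02 0" --pt "0 0 0 0 0 0 0" --pt "0 0 0 0 0 0 0"

```text
time_s: 9.0
eef_pos: [595.4, -193.7, 157.1]
orientation: [2.683, 1.634, 0.0]
contact_force: [0.0, 0.2, -1.4]
grip_width: 0.499
grip_force: 41.0
```

```bash
python3 go.py  394,-171,155 394,-171,70
```

```text
t 9.0 pos [ 595.4 -193.7  157.1] w 0.499 gf 41.0 turn [ 0.01 -0.   -0.02] F [ 0.   0.2 -1.4] q [-0.51  0.35  1.52  0.    1.27 -0.03]
394,-171,155 shift m [-0.0722 -0.1894  0.0021]
394,-171,70 shift m [0.    0.    0.085]
```

>>> step_arm --pt "0 0 0 -0.012 -0.0315 0 0" --pt "0 0 0 -0.012 -0.0315 0 0" --pt "0 0 0 -0.012 -0.0315 0 0" --pt "0 0 0 -0.012 -0.0315 0 0" --pt "0 0 0 -0.012 -0.0315 0 0" --pt "0 0 0 -0.012 -0.0315 0 0" --pt "0 0 0 0 0 0.02 0" --pt "0 0 0 0 0 0.03 0" --pt "0 0 0 0 0 0.02 0" --pt "0 0 0 0 0 0.01 0" --pt "0 0 0 0 0 0 0" --pt "0 0 0 0 0 0 0"

```text
time_s: 10.2
eef_pos: [394.6, -171.1, 77.3]
orientation: [-2.683, -1.634, 0.0]
contact_force: [-0.7, -0.1, -0.8]
grip_width: 0.5
grip_force: 41.2
```

>>> step_arm --pt "0 0 0 0 0 0.002 0" --pt "0 0 0 0 0 0.002 0" --pt "0 0 0 0 0 0.001 0" --pt "0 0 0 0 0 0 0"

```text
time_s: 10.6
eef_pos: [394.6, -171.1, 72.3]
orientation: [2.683, 1.634, 0.0]
contact_force: [0.5, 0.1, -0.6]
grip_width: 0.496
grip_force: 41.2
```

>>> step_arm --pt "0 0 0 0 0 0.001 0" --pt "0 0 0 0 0 0.001 0" --pt "0 0 0 0 0 0 0"

```text
time_s: 10.9
eef_pos: [394.9, -171.5, 71.9]
orientation: [2.683, 1.634, -0.001]
contact_force: [-4.0, 3.1, 13.9]
grip_width: 0.499
grip_force: 43.1
```

>>> step_arm --pt "0 0 0 0 0 -0.0012 0" --pt "0 0 0 0 0 0 0.6" --pt "0 0 0 0 0 0 0.8" --pt "0 0 0 0 0 0 1" --pt "0 0 0 0 0 0 1" --pt "0 0 0 0 0 -0.02 1" --pt "0 0 0 0 0 -0.04 1" --pt "0 0 0 0 0 -0.04 1" --pt "0 0 0 0 0 0 1" --pt "0 0 0 0 0 0 1"

```text
time_s: 11.9
eef_pos: [395.1, -171.5, 172.2]
orientation: [2.681, 1.633, 0.001]
contact_force: [-0.5, -0.2, -1.3]
grip_width: 1.005
grip_force: 0.0
```

```bash
python3 go.py  536,-282,172 536,-282,66
```

```text
t 11.9 pos [ 395.1 -171.5  172.2] w 1.005 gf 0.0 turn [ 0.13  0.03 -0.02] F [-0.5 -0.2 -1.3] q [-0.69 -0.18  2.05  0.    1.27 -0.21]
536,-282,172 shift m [-0.0336  0.1759  0.0002]
536,-282,66 shift m [0.    0.    0.106]
```

>>> step_arm --pt "0 0 0 -0.0067 0.0352 0 1" --pt "0 0 0 -0.0067 0.0352 0 1" --pt "0 0 0 -0.0067 0.0352 0 1" --pt "0 0 0 -0.0067 0.0352 0 1" --pt "0 0 0 -0.0067 0.0352 0 1" --pt "0 0 0 0 0 0 1" --pt "0 0 0 0 0 0 1" --pt "0 0 0 0 0 0 1"

```text
time_s: 12.7
eef_pos: [534.4, -280.5, 170.1]
orientation: [-2.681, -1.633, 0.001]
contact_force: [-0.3, 0.9, 0.3]
grip_width: 0.999
grip_force: 0.0
```

```bash
python3 go.py  536,-282,66; python3 - <<'E'
from cell import env
import cv2,numpy as np
d=env.get_image("wrist");cv2.imwrite("pics/w4.png",d["pixels"]);np.savez("w4.npz",**d)
E
```

```text
t 12.7 pos [ 534.4 -280.5  170.1] w 0.999 gf 0.0 turn [-0.16 -0.04 -0.01] F [-0.3  0.9  0.3] q [-0.68  0.28  1.57  0.    1.29 -0.21]
536,-282,66 shift m [-0.0006  0.0021  0.1041]
```

View pics/w4.png

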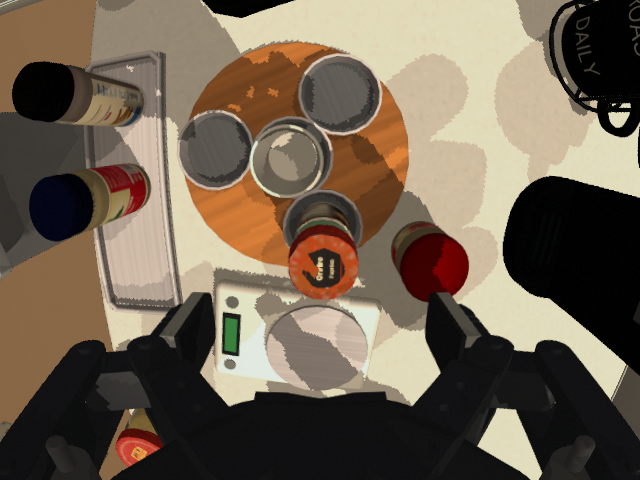

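```bash
python3 - <<'E'
from h import *
d=dict(np.load("w4.npz"))
for n,u,v,z in [("S",323,264,115),("beaker",288,158,72),("carr",298,153,10),("cupT",216,150,26),("cupM",340,95,26),("cupS",323,229,26),("plate",316,347,30),("squat",433,265,58)]:
    print(n,fray(d,u,v,z).round(1))
E
```

```text
S [ 535.4 -283.5]
beaker [ 541.4 -222.8]
carr [ 543.9 -223.6]
cupT [ 489.4 -190.2]
cupM [ 594.1 -198.2]
cupS [ 534.7 -285.7]
plate [ 480.5 -377.8]
squat [ 599.1 -340.7]
```

>>> step_arm --pt "0 0 0 -0.002 0.0023 0.03 1" --pt "0 0 0 0 0 0.03 1" --pt "0 0 0 0 0 0.03 1" --pt "0 0 0 0 0 0.012 1" --pt "0 0 0 0 0 0 1" --pt "0 0 0 0 0 0 0" --pt "0 0 0 0 0 0 0" --pt "0 0 0 0 0 0 0" --pt "0 0 0 0 0 0 0" --pt "0 0 0 0 0 0 0" --pt "0 0 0 0 0 0 0"

```text
time_s: 13.85
eef_pos: [537.3, -285.0, 71.2]
orientation: [2.681, 1.633, 0.001]
contact_force: [-2.6, 0.4, 6.7]
grip_width: 0.472
grip_force: 39.5
```

>>> step_arm --pt "0 0 0 0 0 -0.01 0" --pt "0 0 0 0 0 -0.02 0" --pt "0 0 0 0 0 -0.03 0" --pt "0 0 0 0 0 -0.01 0" --pt "0 0 0 0 0 0 0" --pt "0 0 0 0 0 0 0"

```text
time_s: 14.45
eef_pos: [536.2, -284.0, 138.4]
orientation: [-2.682, -1.633, 0.001]
contact_force: [-0.3, 0.5, -1.6]
grip_width: 0.472
grip_force: 40.3
```

```bash
python3 go.py  361,-237,136 361,-237,65
```

```text
t 14.45 pos [ 536.2 -284.   138.4] w 0.472 gf 40.3 turn [-0.08 -0.02 -0.02] F [-0.3  0.5 -1.6] q [-0.69  0.32  1.59  0.    1.23 -0.21]
361,-237,136 shift m [-0.0386 -0.1772  0.0024]
361,-237,65 shift m [0.    0.    0.071]
```

>>> step_arm --pt "0 0 0 -0.0064 -0.0295 0 0" --pt "0 0 0 -0.0064 -0.0295 0 0" --pt "0 0 0 -0.0064 -0.0295 0 0" --pt "0 0 0 -0.0064 -0.0295 0 0" --pt "0 0 0 -0.0064 -0.0295 0 0" --pt "0 0 0 -0.0064 -0.0295 0 0" --pt "0 0 0 0 0 0.02 0" --pt "0 0 0 0 0 0.03 0" --pt "0 0 0 0 0 0.01 0" --pt "0 0 0 0 0 0.008 0" --pt "0 0 0 0 0 0.003 0" --pt "0 0 0 0 0 0 0"

```text
time_s: 15.65
eef_pos: [362.0, -237.4, 68.5]
orientation: [-2.683, -1.634, -0.0]
contact_force: [-0.1, -0.3, -0.8]
grip_width: 0.475
grip_force: 40.7
```

>>> step_arm --pt "0 0 0 0 0 0.001 0" --pt "0 0 0 0 0 0.001 0" --pt "0 0 0 0 0 0.001 0" --pt "0 0 0 0 0 0 0"

```text
time_s: 16.05
eef_pos: [361.8, -237.4, 65.5]
orientation: [2.683, 1.634, 0.0]
contact_force: [0.6, 0.6, -0.9]
grip_width: 0.469
grip_force: 40.7
```

>>> step_arm --pt "0 0 0 0 0 0.001 0" --pt "0 0 0 0 0 0.001 0" --pt "0 0 0 0 0 0 0"

```text
time_s: 16.35
eef_pos: [361.9, -237.5, 63.8]
orientation: [2.683, 1.634, -0.0]
contact_force: [-2.0, 0.5, 3.6]
grip_width: 0.469
grip_force: 41.2
```

>>> step_arm --pt "0 0 0 0 0 0 0.6" --pt "0 0 0 0 0 0 0.8" --pt "0 0 0 0 0 0 1" --pt "0 0 0 0 0 0 1" --pt "0 0 0 0 0 -0.02 1" --pt "0 0 0 0 0 -0.04 1" --pt "0 0 0 0 0 -0.04 1" --pt "0 0 0 0 0 0 1" --pt "0 0 0 0 0 0 1"

```text
time_s: 17.25
eef_pos: [362.3, -237.8, 164.3]
orientation: [2.681, 1.633, 0.001]
contact_force: [0.5, -0.2, -0.1]
grip_width: 0.995
grip_force: 0.0
```

```bash
python3 go.py  540.5,-222.5,150 540.5,-222.5,40
```

```text
t 17.25 pos [ 362.3 -237.8  164.3] w 0.995 gf 0.0 turn [ 0.13  0.05 -0.02] F [ 0.5 -0.2 -0.1] q [-0.86 -0.16  2.05  0.    1.25 -0.38]
540.5,-222.5,150 shift m [0.0954 0.1513 0.0143]
540.5,-222.5,40 shift m [0.   0.   0.11]
```

>>> step_arm --pt "0 0 0 0.0159 0.0252 0 1" --pt "0 0 0 0.0159 0.0252 0 1" --pt "0 0 0 0.0159 0.0252 0 1" --pt "0 0 0 0.0159 0.0252 0 1" --pt "0 0 0 0.0159 0.0252 0.007 1" --pt "0 0 0 0.0159 0.0252 0.007 1" --pt "0 0 0 0 0 0 1" --pt "0 0 0 0 0 0 1" --pt "0 0 0 0 0 0 1"

```text
time_s: 18.15
eef_pos: [538.7, -221.7, 148.5]
orientation: [-2.682, -1.633, 0.002]
contact_force: [0.1, 0.5, 0.6]
grip_width: 1.0
grip_force: 0.0
```

```bash
python3 go.py  540.5,-222.5,40; python3 - <<'E'
from cell import env
import cv2,numpy as np
d=env.get_image("wrist");cv2.imwrite("pics/w5.png",d["pixels"]);np.savez("w5.npz",**d)
E
```

```text
t 18.15 pos [ 538.7 -221.7  148.5] w 1.0 gf 0.0 turn [-0.11  0.   -0.04] F [0.1 0.5 0.6] q [-0.6   0.25  1.66 -0.    1.23 -0.12]
540.5,-222.5,40 shift m [1.000e-04 1.900e-03 1.085e-01]
```

View pics/w5.png

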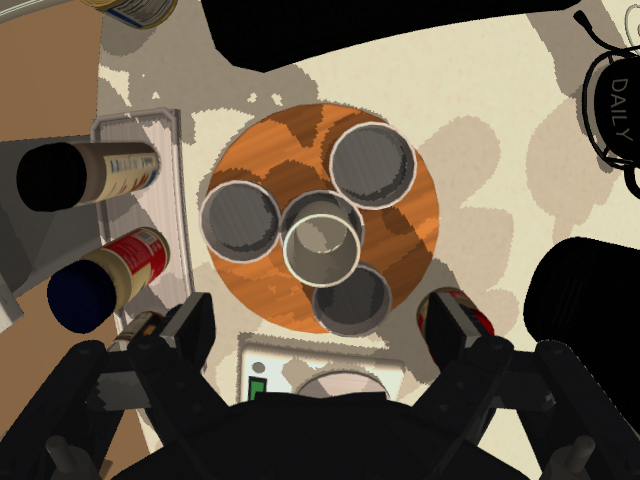

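```bash
python3 - <<'E'
from h import *
d=dict(np.load("w5.npz"))
for n,u,v,z in [("beaker",322,250,72),("carr",321,218,10),("cupT",241,221,26),("cupM",373,165,26),("cupS",352,300,26)]:
    print(n,fray(d,u,v,z).round(1))
E
```

```text
beaker [ 539.9 -223.2]
carr [ 542.3 -217.2]
cupT [ 490.1 -188.6]
cupM [ 594.8 -196.4]
cupS [ 535.4 -283.6]
```

>>> step_arm --pt "0 0 0 0 0.001 0.03 1" --pt "0 0 0 0 0 0.03 1" --pt "0 0 0 0 0 0.03 1" --pt "0 0 0 0 0 0.018 1" --pt "0 0 0 0 0 0 1" --pt "0 0 0 0 0 0 0" --pt "0 0 0 0 0 0 0" --pt "0 0 0 0 0 0 0" --pt "0 0 0 0 0 0 0" --pt "0 0 0 0 0 0 0" --pt "0 0 0 0 0 0 0"

```text
time_s: 19.3
eef_pos: [541.6, -223.0, 43.5]
orientation: [2.681, 1.633, 0.001]
contact_force: [-1.7, 1.4, 5.6]
grip_width: 0.548
grip_force: 40.3
```

>>> step_arm --pt "0 0 0 0 0 -0.01 0" --pt "0 0 0 0 0 -0.02 0" --pt "0 0 0 0 0 -0.03 0" --pt "0 0 0 0 0 -0.01 0" --pt "0 0 0 0 0 0 0" --pt "0 0 0 0 0 0 0"

```text
time_s: 19.9
eef_pos: [540.3, -222.1, 110.6]
orientation: [-2.682, -1.633, 0.001]
contact_force: [-0.3, -0.5, -2.0]
grip_width: 0.551
grip_force: 41.4
```

```bash
python3 go.py  480,-379,110 480,-379,65
```

```text
t 19.9 pos [ 540.3 -222.1  110.6] w 0.551 gf 41.4 turn [-0.06 -0.01 -0.02] F [-0.3 -0.5 -2. ] q [-0.6   0.3   1.68  0.    1.16 -0.12]
480,-379,110 shift m [-0.1671  0.0184  0.0006]
480,-379,65 shift m [0.    0.    0.045]
```

>>> step_arm --pt "0 0 0 -0.0278 0.0031 0 0" --pt "0 0 0 -0.0278 0.0031 0 0" --pt "0 0 0 -0.0278 0.0031 0 0" --pt "0 0 0 -0.0278 0.0031 0 0" --pt "0 0 0 -0.0278 0.0031 0 0" --pt "0 0 0 -0.0278 0.0031 0 0" --pt "0 0 0 0 0 0.02 0" --pt "0 0 0 0 0 0.012 0" --pt "0 0 0 0 0 0.008 0" --pt "0 0 0 0 0 0.002 0" --pt "0 0 0 0 0 0 0" --pt "0 0 0 0 0 0 0"

```text
time_s: 21.1
eef_pos: [481.3, -379.1, 70.1]
orientation: [2.682, 1.634, 0.0]
contact_force: [0.3, -0.1, -1.3]
grip_width: 0.547
grip_force: 41.4
```

>>> step_arm --pt "0 0 0 0 0 0.001 0" --pt "0 0 0 0 0 0.001 0" --pt "0 0 0 0 0 0.001 0" --pt "0 0 0 0 0 0 0"

```text
time_s: 21.5
eef_pos: [480.7, -379.1, 66.3]
orientation: [-2.683, -1.634, 0.0]
contact_force: [-0.1, 0.2, -0.9]
grip_width: 0.55
grip_force: 41.4
```

```bash
python3 go.py  480,-379,65; python3 - <<'E'
from cell import env
import cv2,numpy as np
d=env.get_image("wrist");cv2.imwrite("pics/w6.png",d["pixels"][150:480]);np.savez("w6.npz",**d)
E
```

```text
t 21.5 pos [ 480.7 -379.1   66.3] w 0.55 gf 41.4 turn [-0.01 -0.   -0.02] F [-0.1  0.2 -0.9] q [-0.86  0.43  1.62 -0.    1.1  -0.39]
480,-379,65 shift m [-0.0003 -0.0006  0.0013]
```

View pics/w6.png

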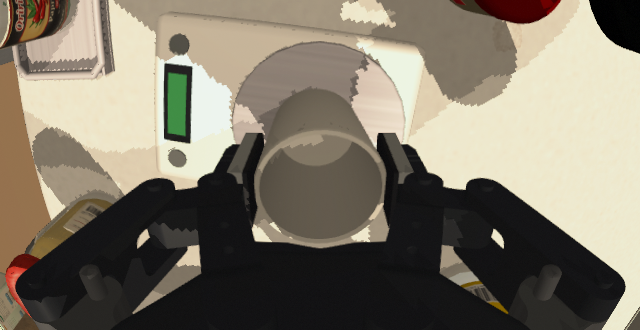

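>>> step_arm --pt "0 0 0 0 0 0.001 0" --pt "0 0 0 0 0 0.001 0" --pt "0 0 0 0 0 0.001 0" --pt "0 0 0 0 0 0 0"

```text
time_s: 21.95
eef_pos: [480.7, -379.2, 63.6]
orientation: [-2.683, -1.634, 0.0]
contact_force: [-1.8, 0.7, 1.7]
grip_width: 0.545
grip_force: 41.7
```

>>> step_arm --pt "0 0 0 0 0 0.0005 0" --pt "0 0 0 0 0 0 0.7" --pt "0 0 0 0 0 0 0.85" --pt "0 0 0 0 0 0 1" --pt "0 0 0 0 0 0 1" --pt "0 0 0 0 0 -0.02 1" --pt "0 0 0 0 0 -0.04 1" --pt "0 0 0 0 0 -0.04 1" --pt "0 0 0 0 0 0 1" --pt "0 0 0 0 0 0 1"

```text
time_s: 22.95
eef_pos: [481.3, -379.7, 164.2]
orientation: [2.681, 1.633, 0.001]
contact_force: [0.0, -0.4, -0.4]
grip_width: 1.0
grip_force: 0.0
```

```bash
python3 go.py  362,-237.5,160 362,-237.5,64;  python3 - <<'E'
from cell import env
import cv2,numpy as np
d=env.get_image("wrist");cv2.imwrite("pics/w7.png",d["pixels"]);np.savez("w7.npz",**d)
E
```

```text
t 22.95 pos [ 481.3 -379.7  164.2] w 1.0 gf 0.0 turn [ 0.15  0.06 -0.02] F [ 0.  -0.4 -0.4] q [-0.86  0.31  1.56  0.    1.27 -0.39]
362,-237.5,160 shift m [ 0.0717 -0.1713  0.0042]
362,-237.5,64 shift m [0.    0.    0.096]
```

View pics/w7.png

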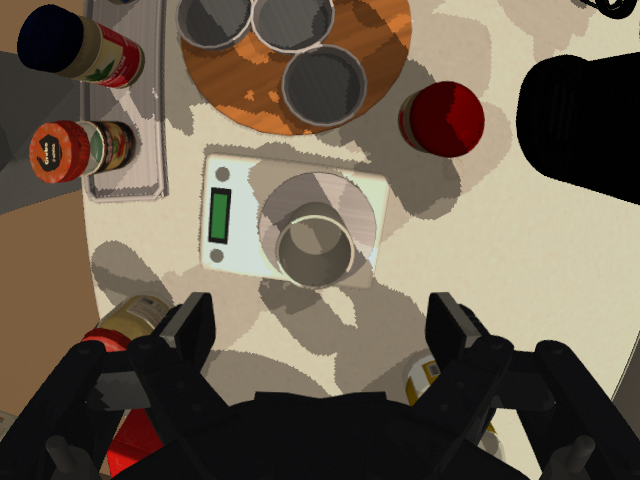

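>>> step_arm --pt "0 0 0 0.0119 -0.0285 0 1" --pt "0 0 0 0.0119 -0.0285 0 1" --pt "0 0 0 0.0119 -0.0285 0 1" --pt "0 0 0 0.0119 -0.0285 0 1" --pt "0 0 0 0.0119 -0.0285 0 1" --pt "0 0 0 0.0119 -0.0285 0 1" --pt "0 0 0 0 0 0 1" --pt "0 0 0 0 0 0 1"

```text
time_s: 23.8
eef_pos: [361.1, -236.6, 161.7]
orientation: [-2.682, -1.633, 0.0]
contact_force: [0.7, -1.0, -0.3]
grip_width: 1.005
grip_force: 0.0
```

```bash
python3 go.py 362,-237.5,64
```

```text
t 23.8 pos [ 361.1 -236.6  161.7] w 1.005 gf 0.0 turn [-0.09 -0.04 -0.02] F [ 0.7 -1.  -0.3] q [-0.86 -0.16  2.06 -0.    1.25 -0.38]
362,-237.5,64 shift m [-0.0004  0.0013  0.0977]
```

>>> step_arm --pt "0 0 0 0 0.0005 0.03 1" --pt "0 0 0 0 0 0.03 1" --pt "0 0 0 0 0 0.025 1" --pt "0 0 0 0 0 0.012 1" --pt "0 0 0 0 0 0 1" --pt "0 0 0 0 0 0 0" --pt "0 0 0 0 0 0 0" --pt "0 0 0 0 0 0 0" --pt "0 0 0 0 0 0 0" --pt "0 0 0 0 0 0 0" --pt "0 0 0 0 0 0 0"

```text
time_s: 24.9
eef_pos: [362.5, -238.1, 67.1]
orientation: [2.682, 1.633, -0.0]
contact_force: [-1.6, 0.7, 5.9]
grip_width: 0.476
grip_force: 39.2
```

>>> step_arm --pt "0 0 0 0 0 -0.01 0" --pt "0 0 0 0 0 -0.02 0" --pt "0 0 0 0 0 -0.02 0" --pt "0 0 0 0 0 -0.015 0" --pt "0 0 0 0 0 0 0" --pt "0 0 0 0 0 0 0"

```text
time_s: 25.5
eef_pos: [362.1, -237.4, 131.0]
orientation: [2.683, 1.634, 0.0]
contact_force: [-0.7, 0.2, -2.3]
grip_width: 0.476
grip_force: 40.1
```

```bash
python3 go.py 535.5,-283.5,130 535.5,-283.5,71
```

```text
t 25.5 pos [ 362.1 -237.4  131. ] w 0.476 gf 40.1 turn [ 0.04  0.01 -0.02] F [-0.7  0.2 -2.3] q [-0.86 -0.12  2.08  0.    1.17 -0.38]
535.5,-283.5,130 shift m [0.0386 0.1753 0.001 ]
535.5,-283.5,71 shift m [0.    0.    0.059]
```

>>> step_arm --pt "0 0 0 0.0064 0.0292 0 0" --pt "0 0 0 0.0064 0.0292 0 0" --pt "0 0 0 0.0064 0.0292 0 0" --pt "0 0 0 0.0064 0.0292 0 0" --pt "0 0 0 0.0064 0.0292 0 0" --pt "0 0 0 0.0064 0.0292 0 0" --pt "0 0 0 0 0 0.02 0" --pt "0 0 0 0 0 0.01 0" --pt "0 0 0 0 0 0 0" --pt "0 0 0 0 0 0 0" --pt "0 0 0 0 0 0 0"

```text
time_s: 26.6
eef_pos: [535.3, -284.0, 101.6]
orientation: [2.683, 1.633, 0.0]
contact_force: [-0.1, -0.2, -0.7]
grip_width: 0.475
grip_force: 40.4
```

```bash
python3 go.py 535.5,-283.5,74;  python3 - <<'E'
from cell import env
import cv2,numpy as np
d=env.get_image("wrist");cv2.imwrite("pics/w8.png",d["pixels"]);np.savez("w8.npz",**d)
E
```

```text
t 26.6 pos [ 535.3 -284.   101.6] w 0.475 gf 40.4 turn [ 0.05  0.01 -0.04] F [-0.1 -0.2 -0.7] q [-0.69  0.36  1.62 -0.    1.16 -0.21]
535.5,-283.5,74 shift m [ 0.0005 -0.      0.0276]
```

View pics/w8.png

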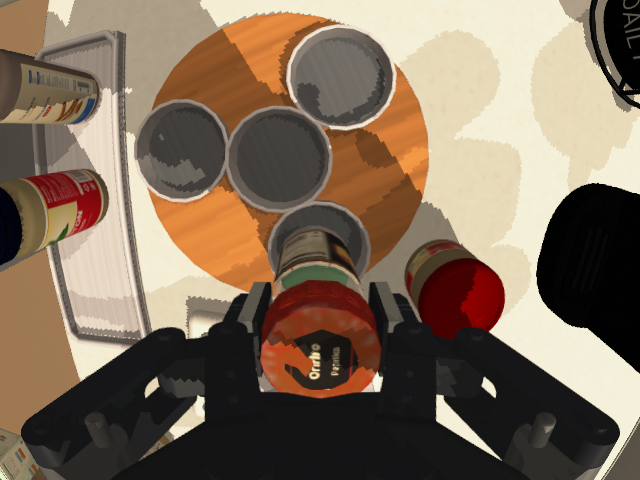

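>>> step_arm --pt "0 0 0 0 0 0.01 0" --pt "0 0 0 0 0 0.008 0" --pt "0 0 0 0 0 0.004 0" --pt "0 0 0 0 0 0.002 0" --pt "0 0 0 0 0 0.001 0" --pt "0 0 0 0 0 0 0"

```text
time_s: 27.25
eef_pos: [535.4, -283.7, 75.9]
orientation: [-2.683, -1.634, -0.0]
contact_force: [0.6, -0.2, -0.7]
grip_width: 0.471
grip_force: 40.4
```

>>> step_arm --pt "0 0 0 0 0 0.001 0" --pt "0 0 0 0 0 0.001 0" --pt "0 0 0 0 0 0 0"

```text
time_s: 27.55
eef_pos: [535.6, -284.0, 74.7]
orientation: [2.682, 1.634, 0.0]
contact_force: [-1.4, 1.2, 4.1]
grip_width: 0.474
grip_force: 41.0
```

>>> step_arm --pt "0 0 0 0 0 0 0.6" --pt "0 0 0 0 0 0 0.8" --pt "0 0 0 0 0 0 1" --pt "0 0 0 0 0 0 1" --pt "0 0 0 0 0 -0.02 1" --pt "0 0 0 0 0 -0.04 1" --pt "0 0 0 0 0 -0.04 1" --pt "0 0 0 0 0 0 1" --pt "0 0 0 0 0 0 1"

```text
time_s: 28.45
eef_pos: [535.9, -284.2, 175.1]
orientation: [2.681, 1.633, 0.001]
contact_force: [0.2, -0.3, -0.2]
grip_width: 1.003
grip_force: 0.0
```

```bash
python3 go.py 394.8,-171.5,172 394.8,-171.5,72
```

```text
t 28.45 pos [ 535.9 -284.2  175.1] w 1.003 gf 0.0 turn [ 0.15  0.03 -0.02] F [ 0.2 -0.3 -0.2] q [-0.69  0.28  1.57  0.    1.29 -0.21]
394.8,-171.5,172 shift m [ 0.0354 -0.1771  0.0031]
394.8,-171.5,72 shift m [0.  0.  0.1]
```

>>> step_arm --pt "0 0 0 0.0059 -0.0295 0 1" --pt "0 0 0 0.0059 -0.0295 0 1" --pt "0 0 0 0.0059 -0.0295 0 1" --pt "0 0 0 0.0059 -0.0295 0 1" --pt "0 0 0 0.0059 -0.0295 0 1" --pt "0 0 0 0.0059 -0.0295 0 1" --pt "0 0 0 0 0 0 1" --pt "0 0 0 0 0 0 1"

```text
time_s: 29.25
eef_pos: [393.7, -170.5, 172.7]
orientation: [-2.682, -1.633, 0.001]
contact_force: [0.4, -0.7, 0.9]
grip_width: 1.002
grip_force: 0.0
```

```bash
python3 go.py 394.8,-171.5,72
```

```text
t 29.25 pos [ 393.7 -170.5  172.7] w 1.002 gf 0.0 turn [-0.09 -0.02 -0.02] F [ 0.4 -0.7  0.9] q [-0.69 -0.18  2.05 -0.    1.27 -0.22]
394.8,-171.5,72 shift m [-0.0004  0.0014  0.1007]
```

>>> step_arm --pt "0 0 0 0 0.0005 0.03 1" --pt "0 0 0 0 0 0.03 1" --pt "0 0 0 0 0 0.028 1" --pt "0 0 0 0 0 0.012 1" --pt "0 0 0 0 0 0 1" --pt "0 0 0 0 0 0 0" --pt "0 0 0 0 0 0 0" --pt "0 0 0 0 0 0 0" --pt "0 0 0 0 0 0 0" --pt "0 0 0 0 0 0 0" --pt "0 0 0 0 0 0 0"

```text
time_s: 30.35
eef_pos: [395.6, -172.0, 75.5]
orientation: [2.681, 1.633, 0.001]
contact_force: [-1.3, 1.1, 5.3]
grip_width: 0.501
grip_force: 39.8
```

>>> step_arm --pt "0 0 0 0 0 -0.01 0" --pt "0 0 0 0 0 -0.02 0" --pt "0 0 0 0 0 -0.02 0" --pt "0 0 0 0 0 -0.015 0" --pt "0 0 0 0 0 0 0" --pt "0 0 0 0 0 0 0"

```text
time_s: 30.95
eef_pos: [394.8, -171.3, 139.2]
orientation: [2.682, 1.634, 0.001]
contact_force: [0.3, -0.7, -1.7]
grip_width: 0.5
grip_force: 40.8
```

```bash
python3 go.py 595.5,-195,135 595.5,-195,71
```

```text
t 30.95 pos [ 394.8 -171.3  139.2] w 0.5 gf 40.8 turn [ 0.05  0.01 -0.02] F [ 0.3 -0.7 -1.7] q [-0.69 -0.13  2.08  0.    1.19 -0.21]
595.5,-195,135 shift m [0.071  0.1892 0.0042]
595.5,-195,71 shift m [0.    0.    0.064]
```

>>> step_arm --pt "0 0 0 0.0118 0.0315 0 0" --pt "0 0 0 0.0118 0.0315 0 0" --pt "0 0 0 0.0118 0.0315 0 0" --pt "0 0 0 0.0118 0.0315 0 0" --pt "0 0 0 0.0118 0.0315 0 0" --pt "0 0 0 0.0118 0.0315 0 0" --pt "0 0 0 0 0 0.02 0" --pt "0 0 0 0 0 0.01 0" --pt "0 0 0 0 0 0 0" --pt "0 0 0 0 0 0 0" --pt "0 0 0 0 0 0 0"

```text
time_s: 32.05
eef_pos: [595.1, -195.3, 109.7]
orientation: [2.683, 1.633, 0.001]
contact_force: [0.0, -0.3, -0.7]
grip_width: 0.497
grip_force: 41.1
```

```bash
python3 go.py 595.5,-195,82.5;  python3 - <<'E'
from cell import env
import cv2,numpy as np
d=env.get_image("wrist");cv2.imwrite("pics/w9.png",d["pixels"])
E
```

```text
t 32.05 pos [ 595.1 -195.3  109.7] w 0.497 gf 41.1 turn [ 0.06  0.   -0.04] F [ 0.  -0.3 -0.7] q [-0.51  0.4   1.55  0.    1.19 -0.03]
595.5,-195,82.5 shift m [0.0005 0.0002 0.0272]
```

View pics/w9.png

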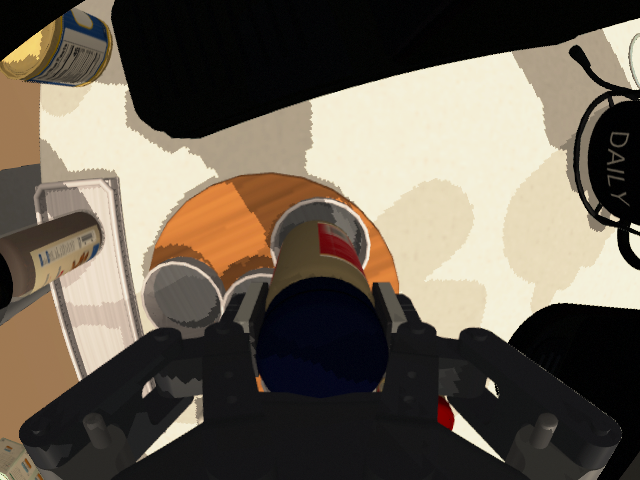

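Jar's foot (col ~321) sits over its cup (col ~321, rim 272–369). Lowering.

>>> step_arm --pt "0 0 0 0 0 0.01 0" --pt "0 0 0 0 0 0.008 0" --pt "0 0 0 0 0 0.005 0" --pt "0 0 0 0 0 0.002 0" --pt "0 0 0 0 0 0.001 0" --pt "0 0 0 0 0 0 0"

```text
time_s: 32.7
eef_pos: [595.4, -195.2, 83.1]
orientation: [2.683, 1.634, 0.001]
contact_force: [-0.3, 0.2, 0.7]
grip_width: 0.498
grip_force: 41.4
```

>>> step_arm --pt "0 0 0 0 0 0.001 0" --pt "0 0 0 0 0 0 0"

```text
time_s: 32.9
eef_pos: [595.6, -195.3, 83.0]
orientation: [2.682, 1.634, 0.001]
contact_force: [-2.2, 2.0, 5.9]
grip_width: 0.501
grip_force: 42.5
```

>>> step_arm --pt "0 0 0 0 0 0 0.6" --pt "0 0 0 0 0 0 0.8" --pt "0 0 0 0 0 0 1" --pt "0 0 0 0 0 0 1" --pt "0 0 0 0 0 -0.02 1" --pt "0 0 0 0 0 -0.04 1" --pt "0 0 0 0 0 -0.04 1" --pt "0 0 0 0 0 0 1" --pt "0 0 0 0 0 0 1"

```text
time_s: 33.8
eef_pos: [595.9, -195.5, 183.1]
orientation: [2.681, 1.633, 0.002]
contact_force: [-0.5, -0.5, -0.6]
grip_width: 0.999
grip_force: 0.0
```

```bash
python3 go.py 427,-107.6,182 427,-107.6,84
```

```text
t 33.8 pos [ 595.9 -195.5  183.1] w 0.999 gf 0.0 turn [ 0.16  0.01 -0.02] F [-0.5 -0.5 -0.6] q [-0.51  0.33  1.49  0.    1.32 -0.03]
427,-107.6,182 shift m [ 0.0006 -0.1904  0.0011]
427,-107.6,84 shift m [0.    0.    0.098]
```

>>> step_arm --pt "0 0 0 0 -0.0317 0 1" --pt "0 0 0 0 -0.0317 0 1" --pt "0 0 0 0 -0.0317 0 1" --pt "0 0 0 0 -0.0317 0 1" --pt "0 0 0 0 -0.0317 0 1" --pt "0 0 0 0.0006 -0.0317 0 1" --pt "0 0 0 0 0 0 1" --pt "0 0 0 0 0 0 1"

```text
time_s: 34.6
eef_pos: [425.8, -106.9, 180.7]
orientation: [-2.682, -1.633, 0.001]
contact_force: [0.6, -0.1, -0.8]
grip_width: 0.999
grip_force: 0.0
```

```bash
python3 go.py 427,-107.6,84
```

```text
t 34.6 pos [ 425.8 -106.9  180.7] w 0.999 gf 0.0 turn [-0.09 -0.01 -0.02] F [ 0.6 -0.1 -0.8] q [-0.52 -0.16  2.02  0.    1.29 -0.05]
427,-107.6,84 shift m [-0.0001  0.0014  0.0967]
```

>>> step_arm --pt "0 0 0 0 0.0005 0.03 1" --pt "0 0 0 0 0 0.03 1" --pt "0 0 0 0 0 0.025 1" --pt "0 0 0 0 0 0.012 1" --pt "0 0 0 0 0 0 1" --pt "0 0 0 0 0 0 0" --pt "0 0 0 0 0 0 0" --pt "0 0 0 0 0 0 0" --pt "0 0 0 0 0 0 0" --pt "0 0 0 0 0 0 0" --pt "0 0 0 0 0 0 0"

```text
time_s: 35.7
eef_pos: [428.0, -108.1, 86.4]
orientation: [2.681, 1.633, 0.002]
contact_force: [-1.4, 0.2, 6.1]
grip_width: 0.448
grip_force: 40.5
```

>>> step_arm --pt "0 0 0 0 0 -0.01 0" --pt "0 0 0 0 0 -0.02 0" --pt "0 0 0 0 0 -0.02 0" --pt "0 0 0 0 0 -0.01 0" --pt "0 0 0 0 0 0 0" --pt "0 0 0 0 0 0 0"

```text
time_s: 36.3
eef_pos: [426.5, -107.3, 144.4]
orientation: [-2.683, -1.634, 0.001]
contact_force: [0.5, -0.1, -1.5]
grip_width: 0.451
grip_force: 40.6
```

```bash
python3 go.py 488,-189,148 488,-189,94
```

```text
t 36.3 pos [ 426.5 -107.3  144.4] w 0.451 gf 40.6 turn [-0.04 -0.   -0.02] F [ 0.5 -0.1 -1.5] q [-0.52 -0.11  2.05 -0.    1.2  -0.05]
488,-189,148 shift m [-0.0444  0.0921 -0.0036]
488,-189,94 shift m [0.    0.    0.054]
```

>>> step_arm --pt "0 0 0 -0.0111 0.023 0 0" --pt "0 0 0 -0.0111 0.023 0 0" --pt "0 0 0 -0.0111 0.023 0 0" --pt "0 0 0 -0.0111 0.023 0 0" --pt "0 0 0 0 0 0.015 0" --pt "0 0 0 0 0 0.01 0" --pt "0 0 0 0 0 0 0" --pt "0 0 0 0 0 0 0" --pt "0 0 0 0 0 0 0"

```text
time_s: 37.2
eef_pos: [488.3, -188.9, 120.3]
orientation: [2.683, 1.634, 0.0]
contact_force: [-0.5, 0.0, -0.3]
grip_width: 0.446
grip_force: 40.7
```

```bash
python3 go.py 488,-189,93.4;  python3 - <<'E'
from cell import env
import cv2,numpy as np
d=env.get_image("wrist");cv2.imwrite("pics/w10.png",d["pixels"])
E
```

```text
t 37.2 pos [ 488.3 -188.9  120.3] w 0.446 gf 40.7 turn [0.03 0.   0.  ] F [-0.5  0.  -0.3] q [-0.6   0.14  1.85  0.    1.15 -0.12]
488,-189,93.4 shift m [-0.0002 -0.0003  0.0269]
```

View pics/w10.png

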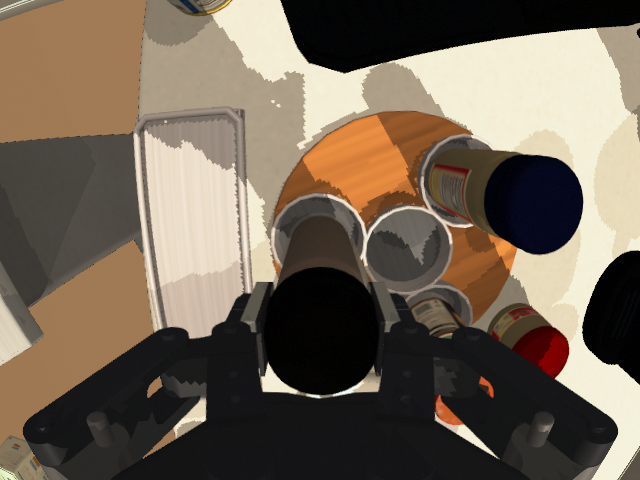

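>>> step_arm --pt "0 0 0 0 0 0.01 0" --pt "0 0 0 0 0 0.008 0" --pt "0 0 0 0 0 0.005 0" --pt "0 0 0 0 0 0.002 0" --pt "0 0 0 0 0 0.001 0" --pt "0 0 0 0 0 0 0"

```text
time_s: 37.85
eef_pos: [488.5, -189.3, 94.0]
orientation: [2.683, 1.634, 0.0]
contact_force: [-0.5, 0.3, -0.9]
grip_width: 0.448
grip_force: 40.7
```

>>> step_arm --pt "0 0 0 0 0 0.001 0" --pt "0 0 0 0 0 0 0"

```text
time_s: 38.05
eef_pos: [488.7, -189.4, 93.9]
orientation: [2.682, 1.634, 0.001]
contact_force: [-1.7, 1.5, 4.7]
grip_width: 0.449
grip_force: 41.2
```

>>> step_arm --pt "0 0 0 0 0 0 0.6" --pt "0 0 0 0 0 0 0.8" --pt "0 0 0 0 0 0 1" --pt "0 0 0 0 0 0 1" --pt "0 0 0 0 0 -0.02 1" --pt "0 0 0 0 0 -0.04 1" --pt "0 0 0 0 0 -0.04 1" --pt "0 0 0 0 0 -0.03 1" --pt "0 0 0 -0.03 -0.04 0 1" --pt "0 0 0 -0.03 -0.04 0 1" --pt "0 0 0 0 0 0 1" --pt "0 0 0 0 0 0 1"

```text
time_s: 39.25
eef_pos: [389.2, -206.0, 223.0]
orientation: [2.684, 1.631, 0.001]
contact_force: [0.2, -0.1, -0.2]
grip_width: 1.002
grip_force: 0.0
```

```bash
python3 - <<'E'
from cell import env
import cv2,numpy as np
d=env.get_image("wrist");cv2.imwrite("pics/w11.png",d["pixels"])
E
```

```text
(no output)
```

View pics/w11.png

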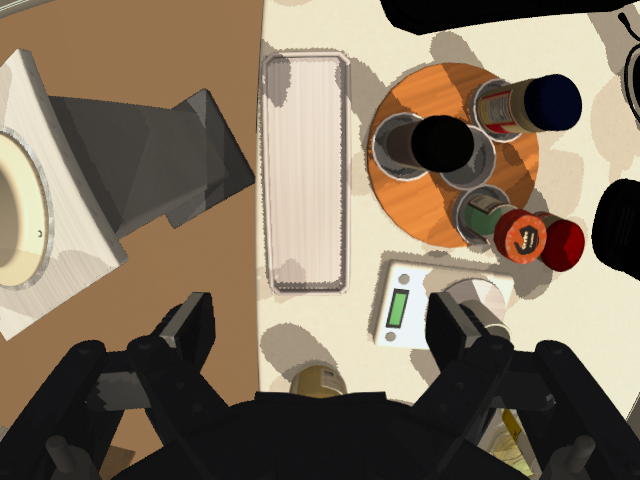

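All three jars stand upright in their own cups (caps at about (443,143), (552,102) and (521,237)). The beaker is on the plate near (480,300), and the tray is empty.

```bash
python3 -c "
from cell import env
print(env.finish_job())"
```

```text
the job is handed in; nothing more can be done
None
```

The job is handed in at about 39 s: the last wrist picture shows the beaker on the scale plate and each jar upright in the cup it came from; the hand-in call returned no verdict.

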